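Aim the fume extractor at the heat sink and open its damper

ROBOT

A 6-joint arm with a two-finger parallel gripper is mounted at the origin on the work surface. World frame = base frame: x ahead of the robot, y to its left, z up, the work surface at z = 0. Lengths are in m, angles in rad, forces in N, time in s.
With the tool pointing down it reaches from about 0.375 to 0.9 m from the base axis. Payload 3.1 kg.
Tool frame: the origin (TCP) lies midway between the tips of the shut fingers; the grasp point (between the pads) lies manip.grip_depth behind it (manip.grip_depth is the distance from the TCP to the grasp point, in m); z points along the fingers, y is the direction in which the jaws open and shut (so a half turn about z gives the same grasp; the last joint's range is limited). The gripper opens to 85 mm and grips with 20 to 120 N. Pads are 22 mm wide; open, the fingers measure 114 mm over their backs; the gripper's body (76 mm by 85 mm) begins 54 mm behind the grasp point. The pads swing forward as they close: fully open they stand 13 mm farther back than shut.
Start: joints at [0.972, 0.527, 1.433, -0, 1.181, -0.178], TCP at [0.255, 0.57, 0.231] pointing down, gripper open.
Joint ranges: [-3.08, 3.08], [-0.75, 2.2], [0.22, 2.44], [-1.43, 4.57], [0, 2.65], [-2.85, 2.85]. Speed limits (rad/s): [2.79, 2.79, 3.14, 3.14, 3.14, 3.14].

INTERFACE

Orientations are given as a unit quaternion [x, y, z, w].
In Python, from station import manip, vision gives the robot as it stands.
- The arm moves only by the shell command python3 -m crank 'ROWS' [FORCE]. ROWS is JSON, a list of rows, each an object with "grip": the closure, from 0 (fully open) to 1 (shut); "offset": the shift along the tool's x, y, z in mm, a list of three; "angular": the turn, a rotation vector about the tool's x, y, z in degrees, a list of three. A call has 1 to 10 rows; each row is the pose to reach, as a shift and turn from the pose commanded when the call began, along the tool's axes at that moment; what a row does not reach only later rows make up. A row lasts 1/10 s, in which the tool goes at most 50 mm and 8.59 degrees, less where a joint would pass 70% of its speed; a pose out of reach is approached as far as the arm can. A call with a gripper value outside its range is refused whole. The fingers move at their own pace and stop on an object; FORCE is the grip in N (left out, the last holds). Time passes only in rows, so rows that repeat a pose let the fingers close. It gives the time, the measured TCP pose, the force and the opening at its end, in the units of the state.
- manip.sense(): the state, without advancing time (a new reading comes with each control period).
- vision.snapshot(name): name is "scene" or "top"; returns a dict with "pixels" (400x640x3 uint8, red, green, blue), "intrinsics" (3x3 intrinsics, pixels), "R" (3x3) and "t" (3): a world point X has camera coordinates R X + t. Camera axes: x right, y down, z forward; pixel columns grow to the right and rows downward; lengths in m; the calibration is good to about 2 mm. A picture is of the moment at which its call begins. There is no depth.
- manip.sign_off(): hands the job in, once; it reports no verdict.
The state is a dict: "t": time; "q": joint angles; "qd": joint speeds; "tau": joint torques, N m; "tcp_pos": TCP position; "tool_rot": TCP orientation; "force": force on the tool from outside, world axes, zero at the start; "ft_torque": the same for the moment, N m; "finger_gap": opening from 0.0 (shut) to 1.0 (fully open).
Only numpy, scipy, OpenCV 4.12 (cv2) and the standard library are available. Lean on these libraries where they do the work, as an engineer would, in place of code of your own. Each camera call takes 0.05 s, during which the arm holds its last target.

TASK

Get the bench fume extractor ready for soldering on the finned heat sink: with a fingertip push its nozzle round on its swivel until it points straight at the middle of the heat sink, and only then push the damper lever over until it rests against its stop, leaving the nozzle aimed. Only push the nozzle and the lever, do not pinch either of them; do not lift, tip or shove the extractor, and leave the heat sink and everything else on the bench where it is.

Things in the scene. Friction and masses are not known exactly. Their poses are not given: they have to be found in the camera images.
- extractor: Grey desktop fume extractor, a loose, 3 kg low box on rubber feet, 170 x 180 mm, top 42 mm above the bench. Origin on the bench right under the nozzle's swivel axis; its x axis points roughly away from the robot, y to the left, and the box spans x -100 to +70, y -90 to +90 mm. On it stand the swivelling nozzle and, at its rear right corner (towards the robot), the damper lever.
- nozzle (a joint): Swivel of the nozzle about the vertical axis, rad: 0 along the extractor's +x, positive anticlockwise seen from above (towards the extractor's +y); stops at -1.9 and +1.9. Stiff swivel: it stays where it is left, and about 1.2 N turns it at 110 mm from the axis.
- nozzle_pivot (a point): Point on the vertical swivel axis at mid height of the nozzle, 71 mm above the bench. The turret round it is 60 mm in diameter, its top 98 mm above the bench.
- nozzle_mouth (a point): Centre of the nozzle's open mouth, 150 mm from the swivel axis and 71 mm above the bench; its x axis points straight out of the nozzle, z up. The flat grey fishtail nozzle stands out from the turret and is a box 44 mm wide over the walls near the turret and 70 mm at the mouth, from 50 to 92 mm above the bench.
- nozzle_left: Left side wall of the nozzle (as seen looking out along it), 127 mm long, 4 mm thick, 50 to 92 mm above the bench; origin at its centre, 87 mm out from the swivel axis. Pushing on its outside turns the nozzle clockwise.
- nozzle_right: Right side wall, mirror image of the left; pushing on its outside turns the nozzle anticlockwise.
- damper (a joint): Damper lever's angle about its upright pivot, rad: 0 shut, 0.87 open, hard against its stop; it grows anticlockwise seen from above, so the lever is pushed from its robot side, away from the robot. It starts at or near 0 and stays where it is left; about 1.3 N at 75 mm from the pivot moves it.
- damper_pivot (a point): On the axis of the lever's pivot, 62 mm above the bench, at x -70, y -60 mm in the extractor's frame.
- damper_tip (a point): Free end of the damper lever, 100 mm from its pivot, 62 mm above the bench. The lever is a straight black bar 14 mm wide, 48 to 76 mm above the bench, that sticks out over the right side of the extractor. Its x axis runs outward along the lever.
- damper_near: The half of the lever bar on its pushed side (clockwise side, towards the robot), 86 x 7 x 28 mm; origin at its centre, 57 mm from the pivot.
- damper_far: The other half of the lever bar (anticlockwise side, away from the robot), same size.
- heatsink: Finned bare aluminium heat sink, 90 x 70 mm, 50 mm tall, upright fins, 0.45 kg, loose; origin at the centre of its underside. Stands beyond the extractor, to its left or its right.
- heatsink_mid (a point): Middle of the heat sink, 25 mm above the bench.
- enclosure: Plain aluminium instrument box with a flat lid, 94 x 74 x 50 mm, loose, on the other side from the heat sink; not the thing to aim at. Origin at the centre of its underside, as for all below.
- solder_reel: Reel of solder standing on its flange, 64 mm diameter, 50 mm tall, beyond the extractor.
- flux_jar: Amber jar, 48 mm diameter, 65 mm tall, left of the extractor.
- tip_tin: Small open steel tin, 64 mm diameter, 45 mm tall, right of the extractor.
- screwdriver: Screwdriver lying on the bench at the left.
- router: White flat box with rounded edges, 120 x 100 x 26 mm, at the right.
- multimeter: Hand multimeter lying on its back, 150 x 80 x 34 mm, at the left.

How it is judged:
By the outcome, as a careful person would: the job done as asked, in the order asked, and still so for the second after the job is handed in, with the robot touching nothing.
It also fails if it takes over 64 s, if anything falls off the work surface, if the arm or the gripper's body presses on something with over 40 N, if the wrist force passes 120 N, or if a joint passes its speed limit or range.

## Working session

There is one attempt and no reset: what is moved stays moved. The work goes in short steps, Python scripts to look and compute and a shell command to move; the robot and the scene stay as the last step left them, time stands still between calls to the robot, and variables do not carry over. Pictures are saved under pics/ and viewed, and the job is handed in when it is done.

```bash
ls; mkdir -p pics; python3 - <<'E'
from station import manip, vision
import cv2,pickle,numpy as np
print(manip.sense(), manip.grip_depth)
for n in("scene","top"):
    s=vision.snapshot(n); pickle.dump(s,open(f'pics/{n}0.pkl','wb'))
    cv2.imwrite(f'pics/{n}0.png',cv2.cvtColor(s['pixels'],cv2.COLOR_RGB2BGR))
    print(n,s['intrinsics'],s['R'],s['t'])
E
```

```text
pics
{'t': 0.0, 'q': array([ 9.71521011e-01,  5.28484556e-01,  1.43390325e+00,  2.07040020e-05,
        1.18140658e+00, -1.78513268e-01]), 'qd': array([-5.07136211e-04, -2.95915136e-04, -6.54759234e-05,  1.31998635e-03,
        6.80000246e-04, -1.52806045e-03]), 'tau': array([ 1.43059115e-03, -4.42354989e+01, -1.78024471e+01, -1.32986656e-04,
        8.38312990e-03,  1.62731942e-05]), 'tcp_pos': array([0.25484875, 0.56989443, 0.23032203]), 'tool_rot': array([ 2.08836265e-01,  9.77950000e-01, -1.01503158e-03, -4.26267568e-04]), 'force': array([-0.25385055,  0.16997568,  0.6212875 ]), 'ft_torque': array([ 0.02500834, -0.01501334,  0.01893847]), 'finger_gap': 1.001454600555623} 0.0187
scene [[437.63748201   0.         313.72225873]
 [  0.         437.63748201 197.06672034]
 [  0.           0.           1.        ]] [[ 0.88675252  0.4621871  -0.00728378]
 [ 0.35710904 -0.69498471 -0.62407483]
 [-0.29350145  0.55079883 -0.78133063]] [-0.52200742 -0.17458816  1.47485076]
top [[451.8295165    0.         329.39330809]
 [  0.         451.8295165  205.35997758]
 [  0.           0.           1.        ]] [[-0.01310766 -0.99990645  0.00390922]
 [-0.97534082  0.01192403 -0.22038173]
 [ 0.2203145  -0.00670151 -0.97540587]] [0.0024115  0.58163862 1.40034244]
```

View pics/scene0.png

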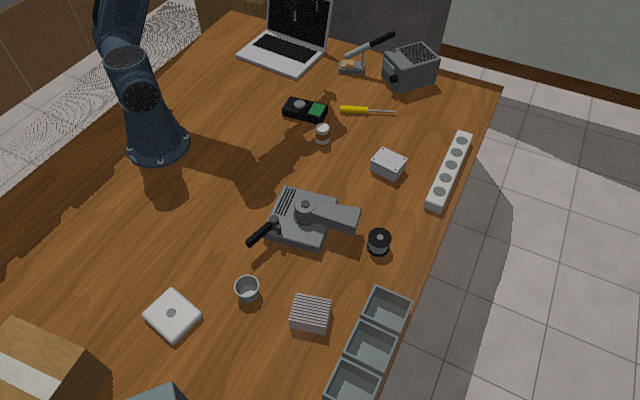

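View pics/top0.png

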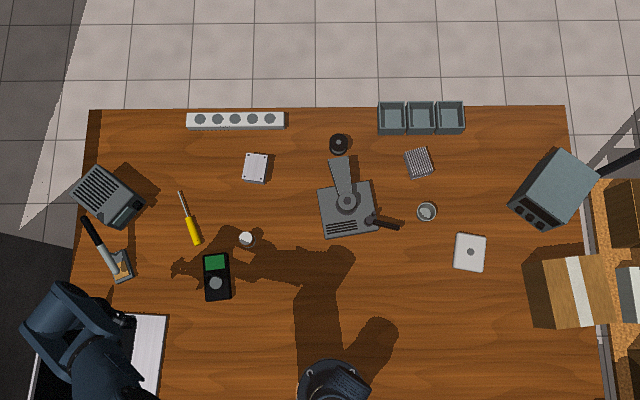

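The heat sink (finned) is on the right at top (419,162), and the enclosure on the left at (255,167). The extractor is at (347,205) and the lever points right to (398,226). Next I'll enlarge both views.

```bash
python3 - <<'E'
import cv2
a=cv2.imread('pics/top0.png'); c=a[125:250,300:460]; cv2.imwrite('pics/topc.png',cv2.resize(c,None,fx=5,fy=4.8/4.8*4.8,interpolation=cv2.INTER_CUBIC)[:600])
a=cv2.imread('pics/scene0.png'); c=a[170:345,230:420]; cv2.imwrite('pics/scenec.png',cv2.resize(c,None,fx=3.4,fy=3.4,interpolation=cv2.INTER_CUBIC))
E
```

```text
(no output)
```

View pics/topc.png

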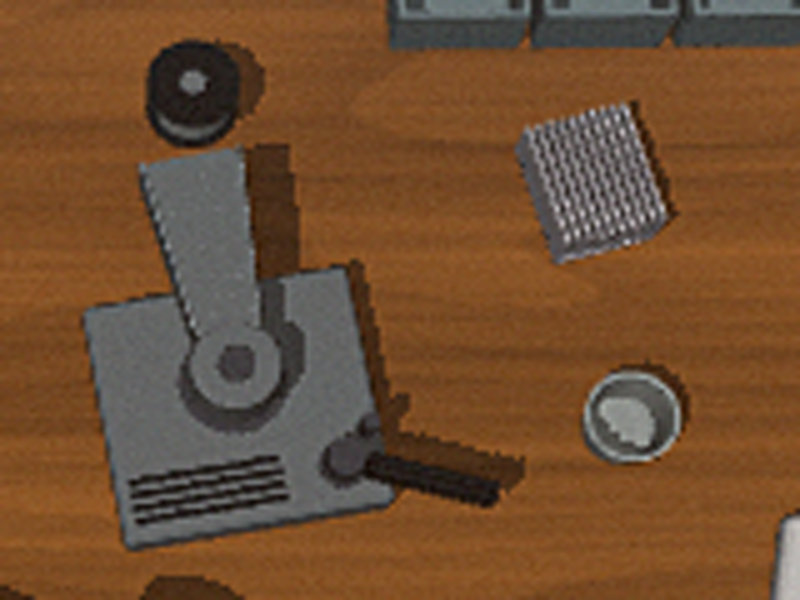

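View pics/scenec.png

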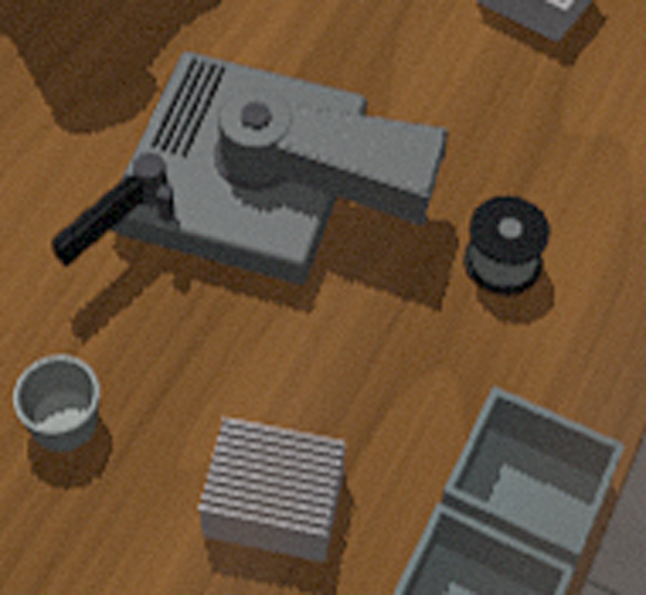

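```bash
cat > h.py <<'E'
import pickle,numpy as np
S={n:pickle.load(open(f'pics/{n}0.pkl','rb')) for n in('top','scene')}
def ray(n,u,v,z):
    s=S[n];K=s['intrinsics'];R=s['R'];t=s['t'];C=-R.T@t
    d=R.T@np.linalg.solve(K,[u,v,1]);return C+d*(z-C[2])/d[2]
def T(u,v,z): return ray('top',300+(u+.5)/5-.5,125+(v+.5)/4.8-.5,z)
def Q(u,v,z): return ray('scene',230+(u+.5)/3.4-.5,170+(v+.5)/3.4-.5,z)
def proj(n,X):
    s=S[n];c=s['R']@np.asarray(X)+s['t'];p=s['intrinsics']@c;return p[:2]/p[2]
E
python3 - <<'E'
from h import *
np.set_printoptions(precision=4,suppress=True)
def show(l,f,pts,z):
    P=np.array([f(u,v,z) for u,v in pts])[:,:2];print(l,P.tolist() if 0 else '\n',P,'mean',P.mean(0),'len',np.linalg.norm(np.diff(P,axis=0),axis=1));return P
show('hs top',T,[(522,130),(630,102),(668,217),(563,250)],.05)
show('hs scene',Q,[(224,420),(345,440),(328,528),(203,512)],.05)
show('box top',T,[(83,312),(345,266),(393,500),(126,545)],.042)
show('box sc',Q,[(186,53),(366,97),(305,270),(115,225)],.042)
show('turret',T,[(237,365)],.098);show('turret',Q,[(256,117)],.098)
show('mouth',T,[(140,165),(243,148)],.092);show('mouth',Q,[(445,130),(430,195)],.092)
show('lever tip',T,[(493,487)],.076);show('levertip',Q,[(60,248)],.076)
show('lever piv',T,[(347,458)],.078);show('lever piv',Q,[(150,163)],.078)
show('tin',T,[(632,415)],.045);show('reel',T,[(193,85)],.05)
E
```

```text
hs top 
 [[ 0.7673 -0.2588]
 [ 0.7872 -0.3329]
 [ 0.7024 -0.3533]
 [ 0.6794 -0.2818]] mean [ 0.7341 -0.3067] len [0.0767 0.0872 0.0751]
hs scene 
 [[ 0.6865 -0.2839]
 [ 0.7713 -0.2578]
 [ 0.7897 -0.322 ]
 [ 0.7074 -0.3516]] mean [ 0.7387 -0.3038] len [0.0887 0.0668 0.0875]
box top 
 [[ 0.641   0.038 ]
 [ 0.6719 -0.1371]
 [ 0.5067 -0.1631]
 [ 0.478   0.0112]] mean [ 0.5744 -0.0628] len [0.1778 0.1673 0.1766]
box sc 
 [[ 0.4845  0.0108]
 [ 0.6463  0.0385]
 [ 0.6787 -0.1395]
 [ 0.524  -0.1718]] mean [ 0.5834 -0.0655] len [0.1641 0.181  0.158 ]
turret 
 [[ 0.5888 -0.0608]] mean [ 0.5888 -0.0608] len []
turret 
 [[ 0.5944 -0.0611]] mean [ 0.5944 -0.0611] len []
mouth 
 [[ 0.7304 -0.001 ]
 [ 0.7418 -0.0683]] mean [ 0.7361 -0.0346] len [0.0683]
mouth 
 [[ 0.7326  0.0003]
 [ 0.7476 -0.0627]] mean [ 0.7401 -0.0312] len [0.0649]
lever tip 
 [[ 0.5088 -0.2232]] mean [ 0.5088 -0.2232] len []
levertip 
 [[ 0.5124 -0.2268]] mean [ 0.5124 -0.2268] len []
lever piv 
 [[ 0.5292 -0.1306]] mean [ 0.5292 -0.1306] len []
lever piv 
 [[ 0.5334 -0.1273]] mean [ 0.5334 -0.1273] len []
tin 
 [[ 0.5631 -0.3218]] mean [ 0.5631 -0.3218] len []
reel 
 [[ 0.8033 -0.0377]] mean [ 0.8033 -0.0377] len []
```

```bash
cat >> h.py <<'E'
from scipy.spatial.transform import Rotation as Ro
def off(dst,p=None):
    from station import manip
    s=manip.sense();R=Ro.from_quat(s['tool_rot']).as_matrix()
    return np.round(1000*R.T@(np.asarray(dst)-(s['tcp_pos'] if p is None else p)),1)
E
python3 - <<'E'
from h import *
print(off([.687,.0235,.18]))
E
```

```text
[-617.6 -322.2   50.8]
```

```bash
python3 -m crank '[{"grip":1,"offset":[-617,-322,50],"angular":[0,0,0]},{"grip":1,"offset":[-617,-322,50],"angular":[0,0,0]},{"grip":1,"offset":[-617,-322,50],"angular":[0,0,0]},{"grip":1,"offset":[-617,-322,50],"angular":[0,0,0]},{"grip":1,"offset":[-617,-322,50],"angular":[0,0,0]},{"grip":1,"offset":[-617,-322,50],"angular":[0,0,0]},{"grip":1,"offset":[-617,-322,50],"angular":[0,0,0]},{"grip":1,"offset":[-617,-322,50],"angular":[0,0,0]},{"grip":1,"offset":[-617,-322,50],"angular":[0,0,0]},{"grip":1,"offset":[-617,-322,50],"angular":[0,0,0]}]'; python3 -c "
from h import *
print(off([.687,.0235,.058]))"
```

```text
t: 1.1
tcp_pos: [0.5652, 0.1774, 0.195]
tool_rot: [0.209, 0.978, -0.0, -0.0]
force: [1.1, 0.9, 0.0]
finger_gap: -0.003
[-174.1  -90.7  136.9]
```

```bash
python3 -m crank '[{"grip":1,"offset":[-174,-91,15],"angular":[0,0,0]},{"grip":1,"offset":[-174,-91,15],"angular":[0,0,0]},{"grip":1,"offset":[-174,-91,15],"angular":[0,0,0]},{"grip":1,"offset":[-174,-91,15],"angular":[0,0,0]},{"grip":1,"offset":[-174,-91,15],"angular":[0,0,0]},{"grip":1,"offset":[-174,-91,55],"angular":[0,0,0]},{"grip":1,"offset":[-174,-91,95],"angular":[0,0,0]},{"grip":1,"offset":[-174,-91,95],"angular":[0,0,0]}]'; python3 - <<'E'
from h import *
print(off([.687,.0235,.058]))
from station import vision,manip
import cv2
print(manip.sense()['tcp_pos'],manip.sense()['force'])
a=[vision.snapshot(n) for n in('top','scene')]
c=cv2.resize(a[0]['pixels'][125:250,300:460],None,fx=4,fy=4);d=cv2.resize(a[1]['pixels'][150:345,230:420],None,fx=2.1,fy=500/195)
cv2.imwrite('pics/a1.png',cv2.cvtColor(np.hstack([c[:500],d[:500,:160*0+399]])[:,:],4)[:,:] if 0 else cv2.cvtColor(c,4)); cv2.imwrite('pics/a1s.png',cv2.cvtColor(d,4))
E
```

```text
t: 1.9
tcp_pos: [0.6805, 0.026, 0.0939]
tool_rot: [0.209, 0.978, -0.001, -0.007]
force: [-2.0, 0.0, -0.4]
finger_gap: 0.003
[-7.5  0.5 35.8]
[0.68047887 0.02601896 0.09388062] [-2.00613467  0.04710591 -0.35022912]
```

View pics/a1s.png

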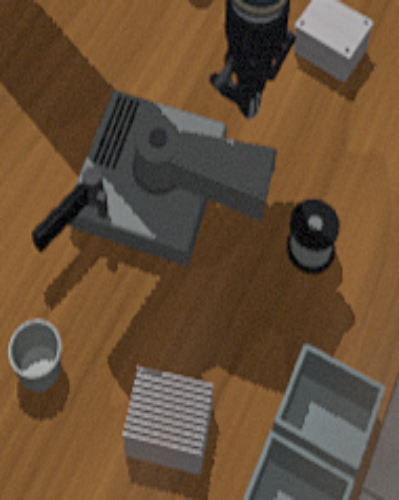

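The closed fingers are just left of the nozzle, clear of it and of the enclosure. I'll descend and work out the arc.

```bash
python3 -m crank '[{"grip":1,"offset":[-3,0,20],"angular":[0,0,0]},{"grip":1,"offset":[-3,0,35],"angular":[0,0,0]},{"grip":1,"offset":[-3,0,35],"angular":[0,0,0]}]'; cat >> h.py <<'E'
P=np.array([.591,-.061])
def ctr(deg,r=.11,gap=0.,side=1,ya=65.9):
    a=np.radians(deg);d=np.array([np.cos(a),np.sin(a)]);n=side*np.array([-d[1],d[0]])
    yv=np.array([np.cos(np.radians(ya)),np.sin(np.radians(ya))]);xv=np.array([yv[1],-yv[0]])
    h=.0145*abs(n@yv)+.011*abs(n@xv)
    w=.022+.013*(r-.0235)/.1265
    return P+r*d+n*(w+h+gap)
E
python3 - <<'E'
from h import *
from station import manip
p=manip.sense()['tcp_pos']
for a in [10.8,5,0,-5,-10,-15,-20,-25,-30,-35,-40,-45,-50,-55,-59.4]:
    c=ctr(a); print(a,c.round(4),off([*c,.058]))
E
```

```text
t: 2.3
tcp_pos: [0.6881, 0.0243, 0.065]
tool_rot: [0.209, 0.978, -0.0, -0.001]
force: [0.1, -0.3, -0.1]
finger_gap: -0.001
10.8 [0.6899 0.0078] [ -8.4 -14.3   7. ]
5 [ 0.6963 -0.0027] [-18.6 -21.3   7. ]
0 [ 0.701  -0.0124] [-26.8 -28.2   6.9]
-5 [ 0.7048 -0.0226] [-34.4 -36.    6.9]
-10 [ 0.7076 -0.0332] [-41.3 -44.5   6.9]
-15 [ 0.7094 -0.0441] [-47.4 -53.8   6.9]
-20 [ 0.7101 -0.0553] [-52.6 -63.6   6.9]
-25 [ 0.7099 -0.0662] [-56.9 -73.7   6.9]
-30 [ 0.7095 -0.0758] [-60.4 -82.6   6.9]
-35 [ 0.7082 -0.0854] [-63.2 -92.    6.9]
-40 [ 0.706  -0.0951] [ -65.1 -101.6    6.9]
-45 [ 0.703  -0.1046] [ -66.2 -111.6    6.9]
-50 [ 0.699  -0.1139] [ -66.5 -121.7    6.9]
-55 [ 0.6942 -0.123 ] [ -65.7 -132.     6.9]
-59.4 [ 0.6892 -0.1307] [ -64.3 -141.     6.9]
```

```bash
python3 -m crank '[{"grip":1,"offset":[-8,-7,6],"angular":[0,0,0]},{"grip":1,"offset":[-8,-14,6],"angular":[0,0,0]},{"grip":1,"offset":[-13,-18,6],"angular":[0,0,0]},{"grip":1,"offset":[-19,-21,6],"angular":[0,0,0]},{"grip":1,"offset":[-27,-28,6],"angular":[0,0,0]},{"grip":1,"offset":[-34,-36,6],"angular":[0,0,0]},{"grip":1,"offset":[-41,-44,6],"angular":[0,0,0]},{"grip":1,"offset":[-47,-54,6],"angular":[0,0,0]},{"grip":1,"offset":[-53,-64,6],"angular":[0,0,0]},{"grip":1,"offset":[-53,-64,6],"angular":[0,0,0]}]'; python3 - <<'E'
from h import *
from station import vision
import cv2
for a in [-20,-25,-30,-35,-40,-45,-50,-55,-59.4]:
    c=ctr(a); print(a,c.round(4),off([*c,.059]))
d=cv2.resize(vision.snapshot('scene')['pixels'][150:345,230:420],None,fx=2.5,fy=2.5);cv2.imwrite('pics/a2.png',cv2.cvtColor(d,4))
E
```

```text
t: 3.3
tcp_pos: [0.7118, -0.0588, 0.0596]
tool_rot: [0.21, 0.978, -0.0, 0.001]
force: [0.7, 0.6, -0.4]
finger_gap: -0.001
-20 [ 0.7101 -0.0553] [3.  2.5 0.6]
-25 [ 0.7099 -0.0662] [-1.3 -7.5  0.6]
-30 [ 0.7095 -0.0758] [ -4.8 -16.4   0.6]
-35 [ 0.7082 -0.0854] [ -7.6 -25.8   0.6]
-40 [ 0.706  -0.0951] [ -9.6 -35.4   0.6]
-45 [ 0.703  -0.1046] [-10.7 -45.4   0.7]
-50 [ 0.699  -0.1139] [-11.  -55.5   0.7]
-55 [ 0.6942 -0.123 ] [-10.3 -65.8   0.7]
-59.4 [ 0.6892 -0.1307] [ -8.9 -74.8   0.7]
```

View pics/a2.png

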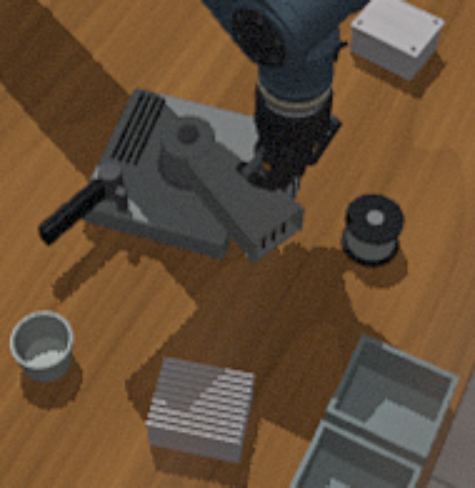

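The nozzle has swung about 35° and the extractor hasn't moved. I'll push on to just short of the target.

```bash
python3 -m crank '[{"grip":1,"offset":[-1,-7,0],"angular":[0,0,0]},{"grip":1,"offset":[-5,-16,0],"angular":[0,0,0]},{"grip":1,"offset":[-8,-26,0],"angular":[0,0,0]},{"grip":1,"offset":[-10,-35,0],"angular":[0,0,0]},{"grip":1,"offset":[-11,-45,0],"angular":[0,0,0]},{"grip":1,"offset":[-11,-50,0],"angular":[0,0,0]},{"grip":1,"offset":[-11,-55,0],"angular":[0,0,0]},{"grip":1,"offset":[-11,-55,0],"angular":[0,0,0]}]'; python3 - <<'E'
from h import *
from station import vision
import cv2
for n in('top','scene'):
    s=vision.snapshot(n);pickle.dump(s,open(f'pics/{n}3.pkl','wb'))
    im=s['pixels'];d=im[125:250,300:460] if n=='top' else im[170:345,230:420]
    cv2.imwrite(f'pics/a3{n}.png',cv2.cvtColor(cv2.resize(d,None,fx=5 if n=='top' else 3.4,fy=4.8 if n=='top' else 3.4,interpolation=2),4))
E
```

```text
t: 4.15
tcp_pos: [0.6984, -0.1119, 0.0595]
tool_rot: [0.209, 0.978, -0.0, -0.0]
force: [-0.2, -0.6, -0.1]
finger_gap: 0.001
```

View pics/a3scene.png

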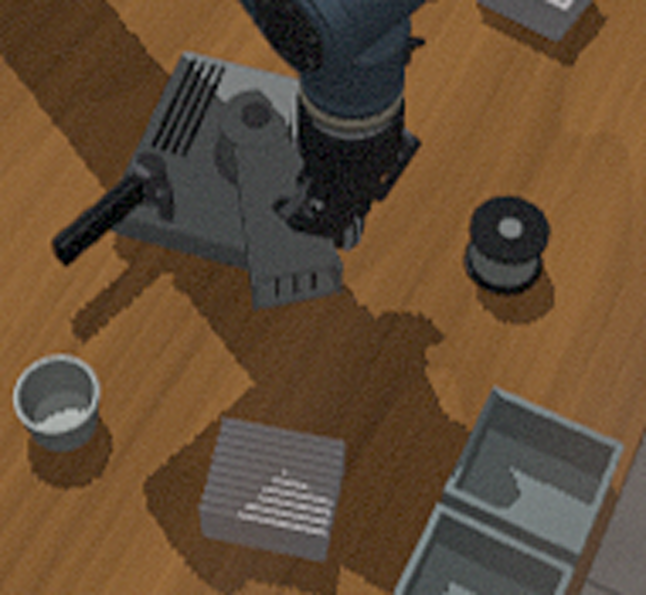

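View pics/a3top.png

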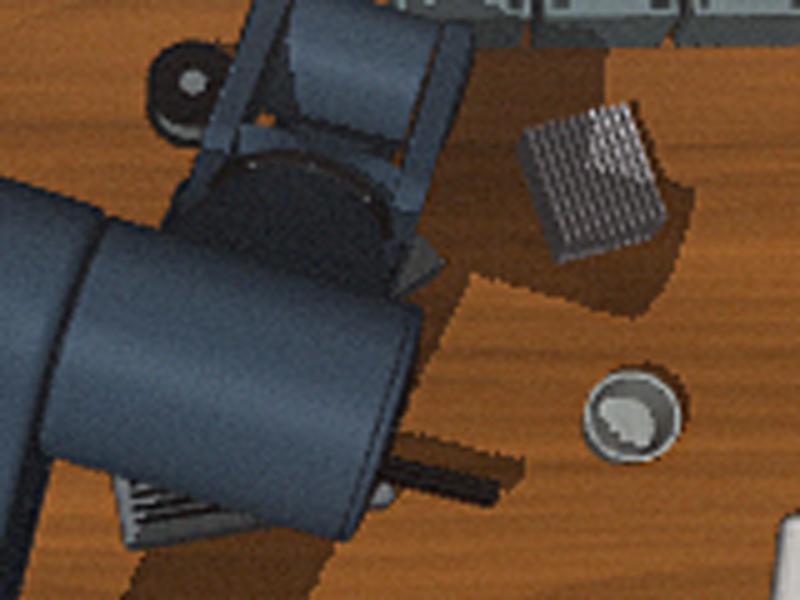

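In the scene crop, the mouth's top corners are at about (255,282) and (341,263). The box corners and heat sink are where they were.

```bash
python3 - <<'E'
from h import *
a=Q(341,263,.092);b=Q(255,282,.092);p=Q(256,114,.098);m=(a+b)/2;print(a,b,np.linalg.norm(a-b),m,p)
for p in (p,[.5944,-.0611]):
    d=m[:2]-p[:2];print(np.degrees(np.arctan2(d[1],d[0])),np.linalg.norm(d))
e=a-b;print('mouth normal',np.degrees(np.arctan2(e[1],e[0]))-90)
E
```

```text
[ 0.71377698 -0.14947828  0.092     ] [ 0.66449465 -0.19343714  0.092     ] 0.066038849616418 [ 0.68913582 -0.17145771  0.092     ] [ 0.59297779 -0.05846391  0.098     ]
-49.60212621313519 0.14837103455514594
-49.355786503677656 0.14544311227721407
mouth normal -48.26767242529132
```

```bash
python3 - <<'E'
from h import *
for a in [-50,-53,-56,-58,-59.4]: print(a,off([*ctr(a),.0595]))
E
```

```text
-50 [-1.4 -2.4  0. ]
-53 [-1.1 -8.5  0. ]
-56 [ -0.4 -14.7   0. ]
-58 [  0.2 -18.8   0.1]
-59.4 [  0.7 -21.7   0.1]
```

```bash
python3 -m crank '[{"grip":1,"offset":[0,-4,0],"angular":[0,0,0]},{"grip":1,"offset":[0,-8,0],"angular":[0,0,0]},{"grip":1,"offset":[1,-12,0],"angular":[0,0,0]},{"grip":1,"offset":[1.5,-16.4,0],"angular":[0,0,0]},{"grip":1,"offset":[1.5,-16.4,0],"angular":[0,0,0]},{"grip":1,"offset":[1.5,-16.4,0],"angular":[0,0,0]},{"grip":1,"offset":[-21,16,0],"angular":[0,0,0]},{"grip":1,"offset":[-21,16,-50],"angular":[0,0,0]},{"grip":1,"offset":[10,80,-60],"angular":[0,0,0]},{"grip":1,"offset":[10,120,-70],"angular":[0,0,0]}]'; python3 -m crank '[{"grip":1,"offset":[30,50,-20],"angular":[0,0,0]},{"grip":1,"offset":[60,100,-30],"angular":[0,0,0]},{"grip":1,"offset":[60,120,-30],"angular":[0,0,0]},{"grip":1,"offset":[60,120,-30],"angular":[0,0,0]}]'; cat > look.py <<'E'
import sys,pickle,cv2
from station import vision
k=sys.argv[1]
for n in('top','scene'):
    s=vision.snapshot(n);pickle.dump(s,open(f'pics/{n}{k}.pkl','wb'))
    im=s['pixels'];d=im[125:250,300:460] if n=='top' else im[170:345,230:420]
    cv2.imwrite(f'pics/a{k}{n}.png',cv2.cvtColor(cv2.resize(d,None,fx=5 if n=='top' else 3.4,fy=4.8 if n=='top' else 3.4,interpolation=2),4))
E
python3 look.py 4
```

```text
t: 5.25
tcp_pos: [0.7352, -0.0087, 0.1275]
tool_rot: [0.21, 0.978, -0.0, -0.001]
force: [0.6, -0.5, -0.6]
finger_gap: -0.003
t: 5.65
tcp_pos: [0.7302, 0.1324, 0.1584]
tool_rot: [0.206, 0.979, 0.001, 0.001]
force: [-0.2, 0.1, -0.1]
finger_gap: -0.002
```

View pics/a4top.png

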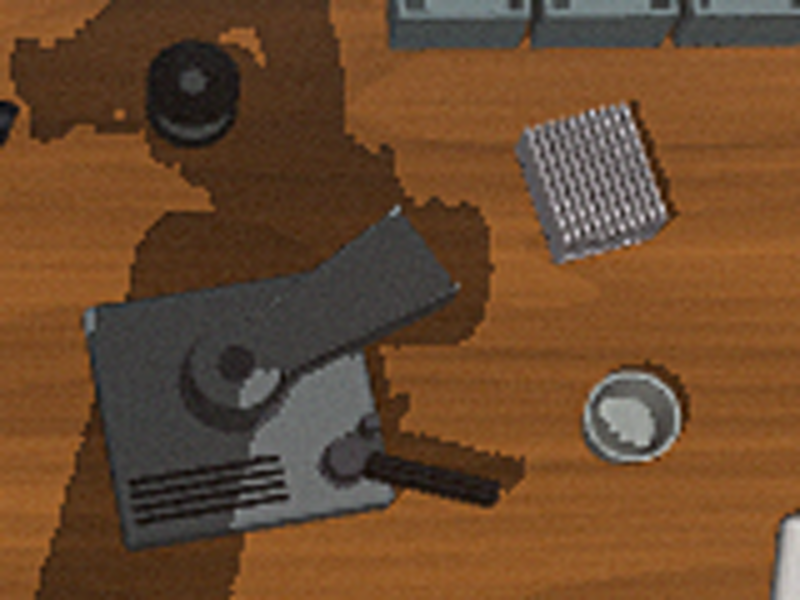

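View pics/a4scene.png

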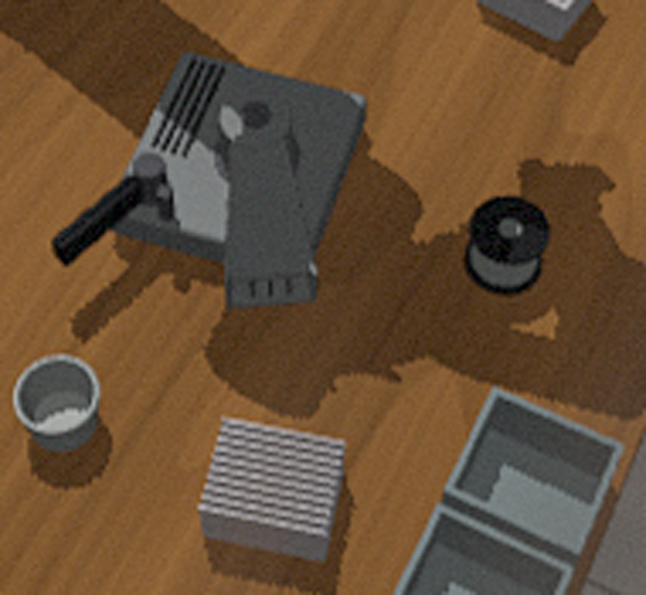

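Mouth top corners: top crop (396,210) and (459,289); scene crop (315,272) and (227,277).

```bash
python3 - <<'E'
from h import *
for f,A,B,p,h in((T,(396,210),(459,289),(.5888,-.0608),(.7341,-.3067)),(Q,(315,272),(227,277),(.5944,-.0611),(.7387,-.3038))):
    a=f(*A,.092);b=f(*B,.092);m=(a+b)/2;d=m[:2]-p;e=a-b;h=np.array(h)-p
    print(a,b,np.linalg.norm(e),np.linalg.norm(d),'ang',np.degrees(np.arctan2(d[1],d[0])),'norm',np.degrees(np.arctan2(e[1],e[0]))-90,'want',np.degrees(np.arctan2(h[1],h[0])))
import cv2
im=cv2.cvtColor(pickle.load(open('pics/top4.pkl','rb'))['pixels'],4)[150:225,330:430]
cv2.imwrite('pics/z4.png',cv2.resize(np.clip(im*1.8,0,255).astype('uint8'),None,fx=8,fy=8,interpolation=2))
E
```

```text
[ 0.69655518 -0.16658956  0.092     ] [ 0.64080398 -0.20507116  0.092     ] 0.06774237590503969 0.14836892803675036 ang -57.42624401227319 norm -55.385086815411725 want -59.42155814099983
[ 0.70006392 -0.16537687  0.092     ] [ 0.64397879 -0.19916324  0.092     ] 0.0654756479752314 0.143900162496903 ang -57.35643606374325 norm -58.93471809607177 want -59.26592648491199
```

View pics/z4.png

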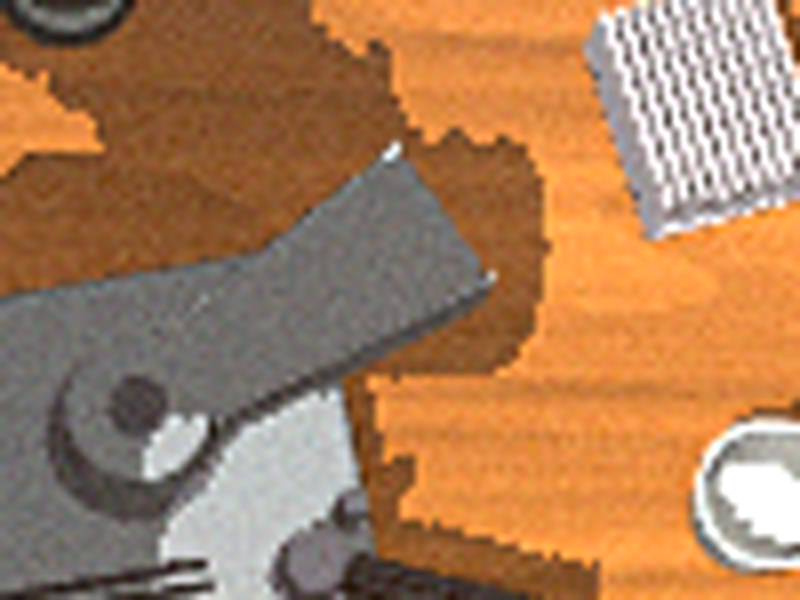

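Both views put the nozzle at about -57.4° against a wanted -59.4°. One more small push.

```bash
python3 - <<'E'
from h import *
print(off([*ctr(-59.9,gap=.035),.1]),off([*ctr(-59.9,gap=.035),.0595]),off([*ctr(-59.9,gap=.004),.0595]),off([*ctr(-59.9),.0595]),ctr(-59.9))
E
```

```text
[ -87.9 -224.6   57.3] [ -87.8 -224.6   97.8] [ -69.6 -249.7   97.8] [ -67.3 -252.9   97.8] [ 0.68863152 -0.13155036]
```

```bash
python3 -m crank '[{"grip":1,"offset":[-88,-220,30],"angular":[0,0,0]},{"grip":1,"offset":[-88,-220,40],"angular":[0,0,0]},{"grip":1,"offset":[-88,-220,50],"angular":[0,0,0]},{"grip":1,"offset":[-88,-220,50],"angular":[0,0,0]},{"grip":1,"offset":[-88,-220,50],"angular":[0,0,0]},{"grip":1,"offset":[-88,-220,50],"angular":[0,0,0]},{"grip":1,"offset":[-88,-220,75],"angular":[0,0,0]},{"grip":1,"offset":[-88,-220,97],"angular":[0,0,0]},{"grip":1,"offset":[-88,-220,97],"angular":[0,0,0]}]'; python3 - <<'E'
from h import *
print(off([*ctr(-59.9,gap=.004),.0595]),off([*ctr(-59.9),.0595]))
E
```

```text
t: 6.65
tcp_pos: [0.717, -0.1113, 0.0561]
tool_rot: [0.21, 0.978, 0.0, -0.004]
force: [-0.0, 0.9, -0.5]
finger_gap: 0.001
[ 15.2 -26.9  -3.2] [ 17.6 -30.1  -3.2]
```

```bash
python3 -m crank '[{"grip":1,"offset":[0,0,0],"angular":[0,0,0]},{"grip":1,"offset":[0,0,0],"angular":[0,0,0]}]';  python3 - <<'E'
from h import *
print(off([*ctr(-59.9,gap=.004),.0595]),off([*ctr(-59.9),.0595]))
E
```

```text
t: 6.85
tcp_pos: [0.7213, -0.1114, 0.0615]
tool_rot: [0.209, 0.978, -0.0, 0.001]
force: [-0.7, -0.3, -0.0]
finger_gap: -0.0
[ 19.3 -28.6   1.9] [ 21.6 -31.8   1.9]
```

```bash
python3 -m crank '[{"grip":1,"offset":[8,-12,0],"angular":[0,0,0]},{"grip":1,"offset":[15,-22,0],"angular":[0,0,0]},{"grip":1,"offset":[18,-27,0],"angular":[0,0,0]},{"grip":1,"offset":[20,-29.5,0],"angular":[0,0,0]},{"grip":1,"offset":[21.6,-31.8,0],"angular":[0,0,0]},{"grip":1,"offset":[21.6,-31.8,0],"angular":[0,0,0]},{"grip":1,"offset":[21.6,-31.8,0],"angular":[0,0,0]}]'; python3 -c "
from h import *
print(off([*ctr(-59.9),.0595]))"; python3 -m crank '[{"grip":1,"offset":[-20,30,0],"angular":[0,0,0]},{"grip":1,"offset":[-20,30,-40],"angular":[0,0,0]},{"grip":1,"offset":[-10,80,-80],"angular":[0,0,0]},{"grip":1,"offset":[0,125,-100],"angular":[0,0,0]},{"grip":1,"offset":[20,170,-100],"angular":[0,0,0]},{"grip":1,"offset":[50,210,-100],"angular":[0,0,0]},{"grip":1,"offset":[60,255,-100],"angular":[0,0,0]},{"grip":1,"offset":[60,280,-100],"angular":[0,0,0]}]'; python3 look.py 5;  python3 - <<'E'
from h import *
import cv2
im=cv2.cvtColor(pickle.load(open('pics/top5.pkl','rb'))['pixels'],4)[150:225,330:430]
cv2.imwrite('pics/z5.png',cv2.resize(np.clip(im*1.4,0,255).astype('uint8'),None,fx=8,fy=8,interpolation=2))
E
```

```text
t: 7.55
tcp_pos: [0.6877, -0.1309, 0.06]
tool_rot: [0.209, 0.978, 0.0, -0.0]
force: [0.0, 0.6, 0.7]
finger_gap: -0.002
[-1.1 -0.2  0.5]
t: 8.35
tcp_pos: [0.7456, 0.1538, 0.1599]
tool_rot: [0.207, 0.978, 0.0, -0.001]
force: [-0.5, 0.3, 0.1]
finger_gap: 0.001
```

View pics/z5.png

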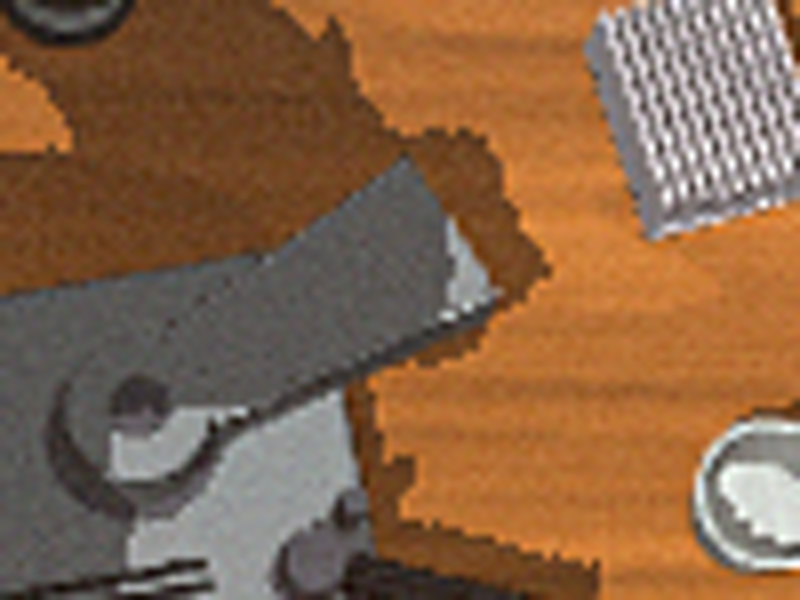

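View pics/a5scene.png

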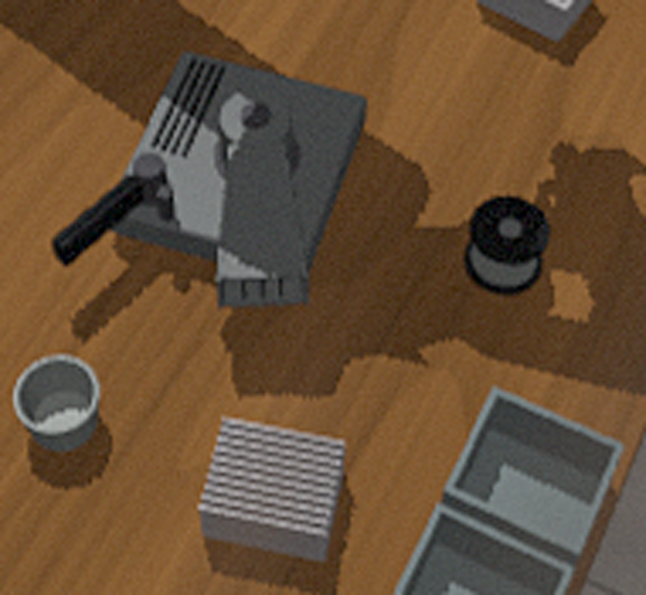

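Mouth corners: top (408,155) and (499,293) in the 8x crop; scene crop (307,276) and (218,277).

```bash
python3 - <<'E'
from h import *
def Z(u,v,z): return ray('top',330+(u+.5)/8-.5,150+(v+.5)/8-.5,z)
for f,A,B,p,h in((Z,(395,148),(493,275),(.5888,-.0608),(.7341,-.3067)),(Z,(408,155),(499,293),(.5888,-.0608),(.7341,-.3067)),(Q,(307,276),(218,277),(.5944,-.0611),(.7387,-.3038))):
    a=f(*A,.092);b=f(*B,.092);m=(a+b)/2;d=m[:2]-p;e=a-b;h=np.array(h)-p
    print(np.linalg.norm(e),np.linalg.norm(d),'ang',np.degrees(np.arctan2(d[1],d[0])),'norm',np.degrees(np.arctan2(e[1],e[0]))-90,'want',np.degrees(np.arctan2(h[1],h[0])))
print(Z(136,398,.098))
E
```

```text
0.0655545022249235 0.1493981066673903 ang -56.787396487202614 norm -55.16991494480284 want -59.42155814099983
0.06768089589391567 0.14967854131092478 ang -59.23638680704667 norm -59.48201642842584 want -59.42155814099983
0.06605659515377839 0.14517760837453916 ang -59.90563745201181 norm -61.977472163272964 want -59.26592648491199
[ 0.59317626 -0.05954688  0.098     ]
```

Aim is within about 0.5° in both views. I'll overlay a model wireframe on the images to confirm.

```bash
cat > ov.py <<'E'
from h import *
import cv2
from scipy.optimize import least_squares
# joint fit of all picks with per-camera pixel offset
def tp(u,v,n):
    if n=='T': return 'top',300+(u+.5)/5-.5,125+(v+.5)/4.8-.5
    if n=='Z': return 'top',330+(u+.5)/8-.5,150+(v+.5)/8-.5
    return 'scene',230+(u+.5)/3.4-.5,170+(v+.5)/3.4-.5
def rot(a,x,y):return np.array([np.cos(a)*x-np.sin(a)*y,np.sin(a)*x+np.cos(a)*y])
hsT=[(522,130),(630,102),(668,217),(563,250)];hsQ=[(345,440),(328,528),(203,512),(224,420)]
hs=[(.045,.035),(.045,-.035),(-.045,-.035),(-.045,.035)]
bxT=[(83,312),(345,266),(393,500),(126,545)];bxQ=[(366,97),(305,270),(115,225),(186,53)]
bx=[(.07,.09),(.07,-.09),(-.1,-.09),(-.1,.09)]
mo=[(.15,.035),(.15,-.035)]
def pts(x):
    px,py,yaw,noz,hx,hy,ha=x[:7]
    H=[(*(np.array([hx,hy])+rot(ha,*q)),.05) for q in hs]
    B=[(*(np.array([px,py])+rot(yaw,*q)),.042) for q in bx]
    M=[(*(np.array([px,py])+rot(noz,*q)),.092) for q in mo]
    return H+B+M+[(px,py,.098)]
obs=[('T',hsT+bxT,0),('S',hsQ+bxQ,0)]
picks=[tp(u,v,'T') for u,v in hsT+bxT]+[tp(408,155,'Z'),tp(499,293,'Z'),tp(237,365,'T')]
picks2=[tp(u,v,'S') for u,v in hsQ+bxQ+[(307,276),(218,277),(256,115)]]
def res(x):
    P=pts(x);r=[]
    for pk,o in((picks,x[7:9]),(picks2,x[9:11])):
        for q,(n,u,v) in zip(P,pk): r+=list(proj(n,q)+o-[u,v])
    return np.array(r+list(x[7:11]*.5))
s=least_squares(res,[.591,-.061,.17,-1.03,.736,-.305,-.2,0,0,0,0],loss='soft_l1')
x=s.x;np.set_printoptions(precision=4,suppress=True);print(x)
print(res(x)[:44].reshape(-1,2).round(1).tolist())
d=x[4:6]-x[:2];print('noz',np.degrees(x[3]),'want',np.degrees(np.arctan2(d[1],d[0])),'yaw',np.degrees(x[2]))
E
python3 ov.py
```

```text
[ 0.5905 -0.0563  0.1699 -1.0439  0.7355 -0.3015  0.2966  1.2428  0.348
  0.6564  1.51  ]
[[0.1, 0.1], [-2.1, -0.1], [-0.3, 0.3], [1.0, -0.5], [-0.7, -0.6], [0.0, -0.5], [0.9, 0.2], [-0.1, 0.8], [0.0, -0.1], [0.3, 0.5], [-0.2, -0.2], [0.1, 0.0], [0.3, 1.3], [-0.3, -0.6], [-0.3, -0.1], [0.9, -0.1], [0.4, -0.9], [-2.7, -3.5], [-0.8, -0.5], [1.1, 0.6], [-0.4, 1.5], [0.2, 0.3]]
noz -59.81043301831826 want -59.406982325696795 yaw 9.73320492175414
```

The fit gives nozzle -59.8° against a wanted -59.4° (about 2 mm at the heat sink), so the aim is good. Next is the lever: I'll fly over at height to its robot side.

```bash
cat >> h.py <<'E'
DP=np.array([.5315,-.131])
def lev(deg,r=.075,gap=0.,ya=65.9):
    a=np.radians(deg);d=np.array([np.cos(a),np.sin(a)]);n=-np.array([-d[1],d[0]])
    yv=np.array([np.cos(np.radians(ya)),np.sin(np.radians(ya))]);xv=np.array([yv[1],-yv[0]])
    h=.0145*abs(n@yv)+.011*abs(n@xv)
    return DP+r*d+n*(.007+h+gap)
E
python3 - <<'E'
from h import *
print(lev(-102.4,gap=.03),off([*lev(-102.4,gap=.03),.15]))
E
```

```text
[ 0.46586598 -0.19336079] [ 117.2 -432.3    8.9]
```

```bash
python3 -m crank '[{"grip":1,"offset":[117,-432,-10],"angular":[0,0,0]},{"grip":1,"offset":[117,-432,-10],"angular":[0,0,0]},{"grip":1,"offset":[117,-432,-10],"angular":[0,0,0]},{"grip":1,"offset":[117,-432,-10],"angular":[0,0,0]},{"grip":1,"offset":[117,-432,-10],"angular":[0,0,0]},{"grip":1,"offset":[117,-432,-10],"angular":[0,0,0]},{"grip":1,"offset":[117,-432,-10],"angular":[0,0,0]},{"grip":1,"offset":[117,-432,-10],"angular":[0,0,0]},{"grip":1,"offset":[117,-432,-10],"angular":[0,0,0]},{"grip":1,"offset":[117,-432,-10],"angular":[0,0,0]}]'; python3 -c "
from h import *
print(off([*lev(-102.4,gap=.03),.059]))"
```

```text
t: 9.45
tcp_pos: [0.4604, -0.2019, 0.1701]
tool_rot: [0.212, 0.977, -0.001, -0.001]
force: [0.5, 0.2, -0.0]
finger_gap: -0.002
[ -1.6  10.2 111.1]
```

```bash
python3 -m crank '[{"grip":1,"offset":[0,0,30],"angular":[0,0,0]},{"grip":1,"offset":[0,0,60],"angular":[0,0,0]},{"grip":1,"offset":[0,0,90],"angular":[0,0,0]},{"grip":1,"offset":[0,0,110],"angular":[0,0,0]},{"grip":1,"offset":[0,0,110],"angular":[0,0,0]},{"grip":1,"offset":[0,0,110],"angular":[0,0,0]}]'; python3 look.py 6; python3 -c "
from h import *
for a in (-102.4,-97,-92,-87,-82,-77,-72,-67,-62,-57,-52.6,-50): print(a,off([*lev(a),.059]))"
```

```text
t: 10.05
tcp_pos: [0.4641, -0.1974, 0.06]
tool_rot: [0.209, 0.978, 0.0, -0.0]
force: [0.2, -0.3, 1.1]
finger_gap: 0.003
-102.4 [-28.5  10.7   2.1]
-97 [-34.8  10.2   2.1]
-92 [-40.8  10.3   2.1]
-87 [-46.9  10.9   2.1]
-82 [-53.1  12.    2.1]
-77 [-59.2  13.7   2.1]
-72 [-65.4  16.    2.2]
-67 [-71.4  18.8   2.2]
-62 [-77.2  22.3   2.2]
-57 [-82.9  26.4   2.2]
-52.6 [-87.5  30.5   2.2]
-50 [-90.2  33.2   2.2]
```

View pics/a6scene.png

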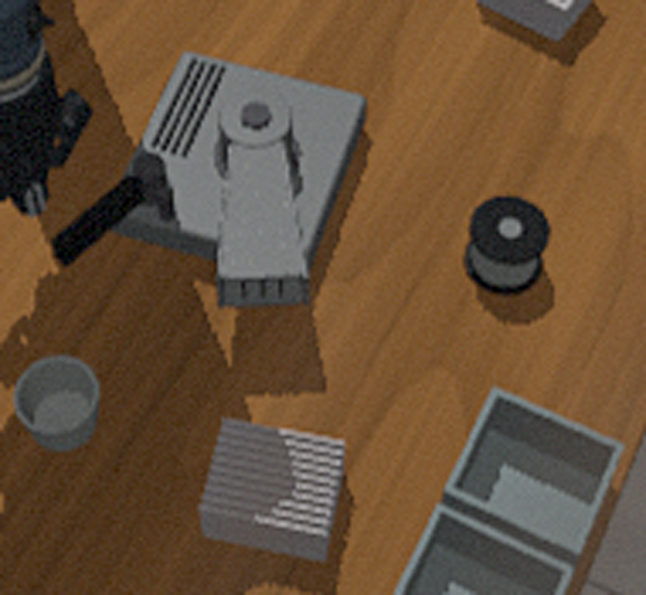

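The fingertips are on the robot side of the lever and the nozzle is unchanged. Pushing now.

```bash
python3 -m crank '[{"grip":1,"offset":[-14,10,1],"angular":[0,0,0]},{"grip":1,"offset":[-26,10,1],"angular":[0,0,0]},{"grip":1,"offset":[-32,10,1],"angular":[0,0,0]},{"grip":1,"offset":[-38,10,1],"angular":[0,0,0]},{"grip":1,"offset":[-44,10.5,1],"angular":[0,0,0]},{"grip":1,"offset":[-50,11.5,1],"angular":[0,0,0]},{"grip":1,"offset":[-56,13,1],"angular":[0,0,0]},{"grip":1,"offset":[-62,15,1],"angular":[0,0,0]},{"grip":1,"offset":[-68,17,1],"angular":[0,0,0]},{"grip":1,"offset":[-74,20.5,1],"angular":[0,0,0]}]';python3 -m crank '[{"grip":1,"offset":[0,0,0],"angular":[0,0,0]},{"grip":1,"offset":[0,0,0],"angular":[0,0,0]}]'; python3 look.py 7; python3 -c "
from h import *
for a in (-67,-62,-57,-52.6,-50,-47): print(a,off([*lev(a),.059]))"
```

```text
t: 11.15
tcp_pos: [0.5403, -0.2091, 0.0589]
tool_rot: [0.209, 0.978, 0.0, -0.0]
force: [-1.7, 0.9, -0.4]
finger_gap: 0.0
t: 11.35
tcp_pos: [0.541, -0.2094, 0.0592]
tool_rot: [0.209, 0.978, -0.0, 0.001]
force: [0.1, 0.6, -0.3]
finger_gap: -0.002
-67 [ 2.4 -1.6  0.2]
-62 [-3.5  1.9  0.2]
-57 [-9.1  6.   0.2]
-52.6 [-13.8  10.1   0.2]
-50 [-16.4  12.7   0.2]
-47 [-19.3  16.    0.2]
```

View pics/a7scene.png

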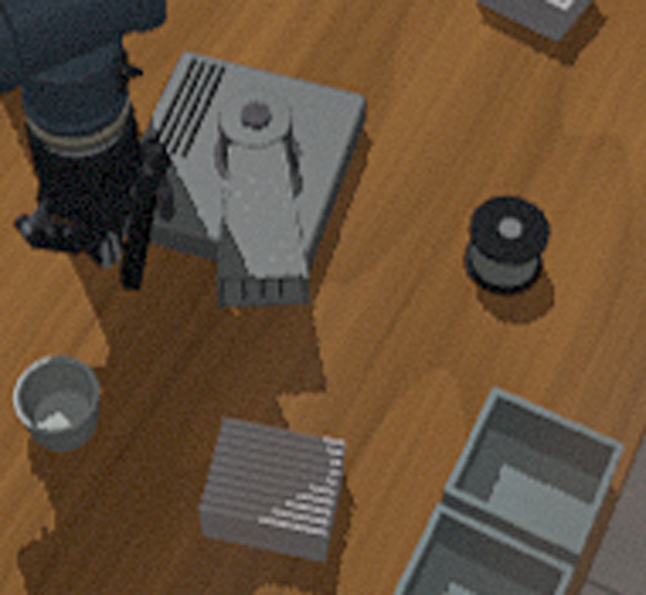

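View pics/a7top.png

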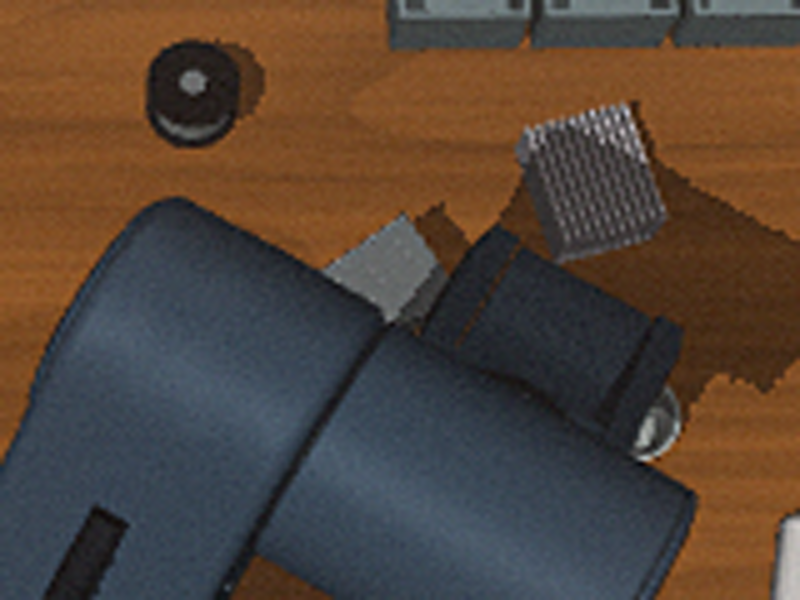

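```bash
python3 -m crank '[{"grip":1,"offset":[-3,1.5,0],"angular":[0,0,0]},{"grip":1,"offset":[-6,4,0],"angular":[0,0,0]},{"grip":1,"offset":[-9,6,0],"angular":[0,0,0]},{"grip":1,"offset":[-9,6,0],"angular":[0,0,0]}]'; python3 -m crank '[{"grip":1,"offset":[-1.5,1.3,0],"angular":[0,0,0]},{"grip":1,"offset":[-1.5,1.3,0],"angular":[0,0,0]}]';python3 -m crank '[{"grip":1,"offset":[-1.5,1.3,0],"angular":[0,0,0]},{"grip":1,"offset":[-1.5,1.3,0],"angular":[0,0,0]}]'; python3 -c "
from h import *
for a in (-57,-52.6,-50,-47): print(a,off([*lev(a),.059]))"; python3 look.py 8
```

```text
t: 11.85
tcp_pos: [0.5512, -0.2072, 0.059]
tool_rot: [0.209, 0.978, -0.0, 0.0]
force: [-0.6, -0.1, 0.2]
finger_gap: 0.003
t: 12.05
tcp_pos: [0.5518, -0.2068, 0.0589]
tool_rot: [0.209, 0.978, -0.0, -0.001]
force: [-3.9, -2.3, 0.2]
finger_gap: -0.001
t: 12.25
tcp_pos: [0.5522, -0.2066, 0.0589]
tool_rot: [0.208, 0.978, -0.001, -0.002]
force: [-7.9, -4.6, 2.6]
finger_gap: -0.001
-57 [ 0.4 -1.3 -0.1]
-52.6 [-4.2  2.8 -0.2]
-50 [-6.9  5.4 -0.2]
-47 [-9.8  8.7 -0.2]
```

View pics/a8scene.png

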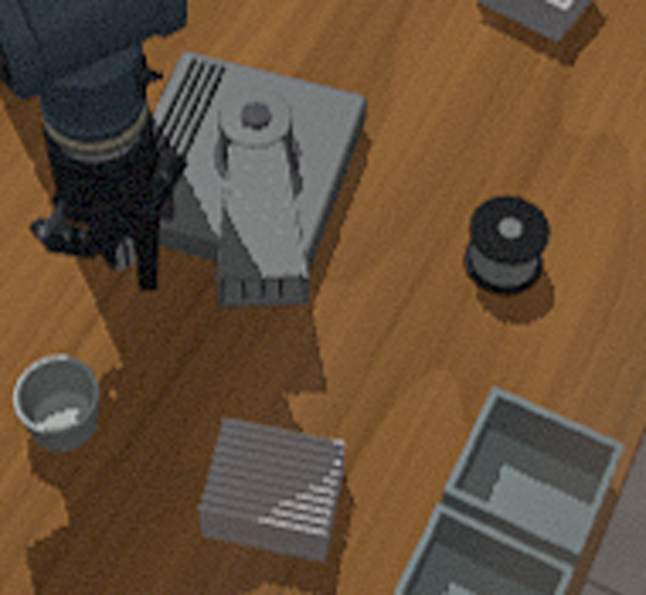

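At the stop: force rose to 9 N with the fingertip standing still, along the lever's normal. I'll back off, go clear and check.

```bash
python3 -m crank '[{"grip":1,"offset":[6,-5,0],"angular":[0,0,0]},{"grip":1,"offset":[27,-16,0],"angular":[0,0,0]},{"grip":1,"offset":[55,-28,0],"angular":[0,0,0]},{"grip":1,"offset":[80,-38,-20],"angular":[0,0,0]},{"grip":1,"offset":[80,-38,-60],"angular":[0,0,0]},{"grip":1,"offset":[80,-38,-110],"angular":[0,0,0]},{"grip":1,"offset":[100,0,-130],"angular":[0,0,0]},{"grip":1,"offset":[120,40,-150],"angular":[0,0,0]},{"grip":1,"offset":[140,80,-150],"angular":[0,0,0]},{"grip":1,"offset":[160,120,-150],"angular":[0,0,0]}]'; python3 -m crank '[{"grip":1,"offset":[20,45,0],"angular":[0,0,0]},{"grip":1,"offset":[40,90,0],"angular":[0,0,0]},{"grip":1,"offset":[60,135,0],"angular":[0,0,0]},{"grip":1,"offset":[75,180,0],"angular":[0,0,0]},{"grip":1,"offset":[75,180,0],"angular":[0,0,0]},{"grip":1,"offset":[75,180,0],"angular":[0,0,0]}]'; python3 look.py 9
```

```text
t: 13.35
tcp_pos: [0.4587, -0.0299, 0.2105]
tool_rot: [0.21, 0.978, 0.0, 0.003]
force: [0.4, 0.2, -0.5]
finger_gap: 0.0
t: 13.95
tcp_pos: [0.4627, 0.1651, 0.2092]
tool_rot: [0.207, 0.978, 0.0, 0.001]
force: [0.3, -0.5, 0.4]
finger_gap: -0.0
```

View pics/a9top.png

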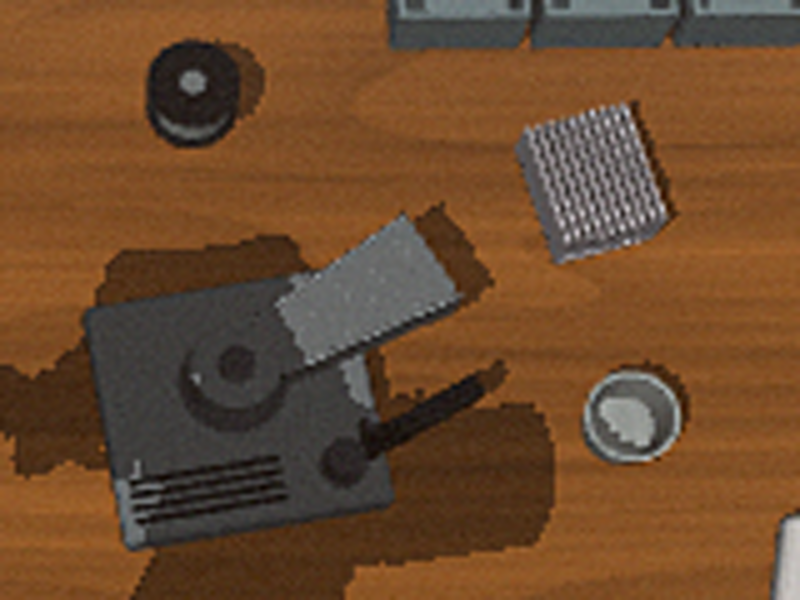

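View pics/a9scene.png

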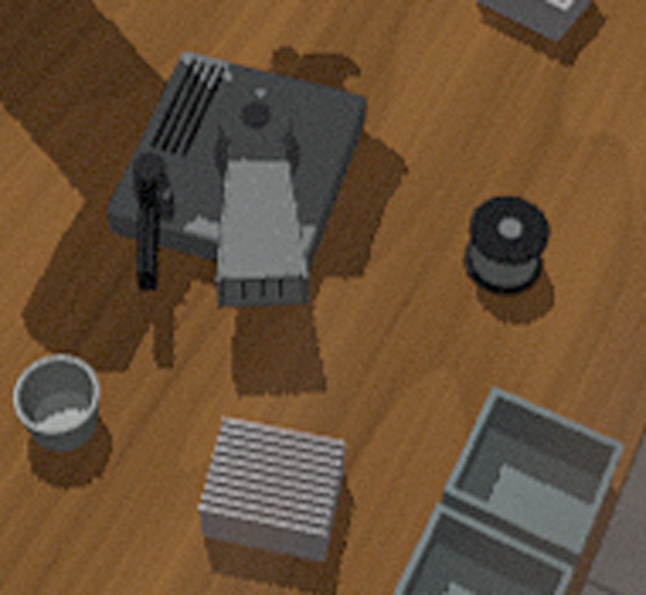

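The lever lies against the stop post and the extractor box corners are unchanged. In the top crop the lever runs from (345,460) to (480,384), and the mouth corners are (404,215) and (461,297). Final numbers next.

```bash
python3 - <<'E'
from h import *
def ang(d): return np.degrees(np.arctan2(d[1],d[0]))
for f,a,b,c in((T,(347,458),(493,487),(480,384)),(Q,(150,163),(60,248),(147,283))):
    p=f(*a,.076);q0=f(*b,.076);q1=f(*c,.076); print('lever',ang(q0-p),ang(q1-p),np.radians(ang(q1-p)-ang(q0-p)),np.linalg.norm(q1-p))
for f,A,B,p,h in((T,(404,215),(461,297),(.5888,-.0608),(.7341,-.3067)),(Q,(306,277),(218,278),(.5944,-.0611),(.7387,-.3038))):
    a=f(*A,.092);b=f(*B,.092);m=(a+b)/2;d=m[:2]-p;e=a-b
    print('noz',ang(d),ang(e)-90,'want',ang(np.array(h)-p))
import cv2
# change detection in static areas vs start
for n in('top','scene'):
    a=S[n]['pixels'];b=pickle.load(open(f'pics/{n}9.pkl','rb'))['pixels']
    for nm,X in(('box',(.5,-.05)),('hs',(.736,-.305)),('tin',(.563,-.322))):
        u,v=map(int,proj(n,[*X,.04]));w=14
        t=cv2.cvtColor(a[v-w:v+w,u-w:u+w],7);g=cv2.cvtColor(b[v-w-3:v+w+3,u-w-3:u+w+3],7)
        print(n,nm,cv2.minMaxLoc(cv2.matchTemplate(g,t,5))[1::2])
E
```

```text
lever -102.64439210968246 -60.47654758842754 0.7359677253649503 0.10036754933481148
lever -101.31908528846544 -60.36678459493128 0.7147524833689284 0.11153706086404855
noz -59.54648088323591 -59.15650029566653 want -59.42155814099983
noz -60.062838825364594 -61.96893784342532 want -59.26592648491199
top box (0.8820492625236511, (3, 3))
top hs (0.9928151965141296, (3, 3))
top tin (0.9904961585998535, (3, 3))
scene box (0.6232609152793884, (3, 3))
scene hs (0.9938006401062012, (3, 3))
scene tin (0.9460292458534241, (3, 3))
```

The images give about 0.73 rad of swing, against 0.87 expected. I need a closer look at the gap between bar and stop before accepting it.

```bash
python3 - <<'E'
import pickle,cv2,numpy as np
o=[]
for n,(r,c) in(('top',(190,358)),('scene',(205,240))):
    for k in('0','9'):
        im=pickle.load(open(f'pics/{n}{k}.pkl','rb'))['pixels'][r:r+50,c:c+50]
        o.append(cv2.resize(np.clip(im*2.2,0,255).astype('uint8')if k=='9' else im,None,fx=6,fy=6,interpolation=2))
cv2.imwrite('pics/lev.png',cv2.cvtColor(np.vstack([np.hstack(o[:2]),np.hstack(o[2:])]),4))
E
```

```text
(no output)
```

View pics/lev.png

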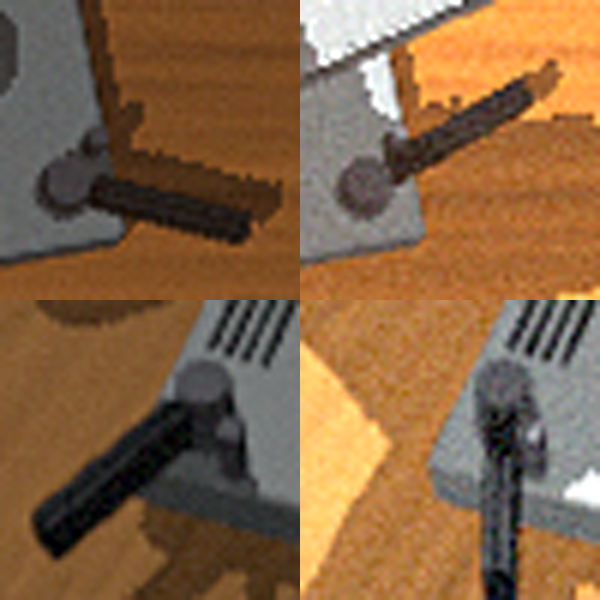

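The bar looks tangent to the stop post, and the 9 N blocking force was exactly normal to the lever. There is plenty of time, so I'll re-test with a light push nearer the tip and see whether the lever can still move.

```bash
python3 - <<'E'
from h import *
print(lev(-60.4,r=.09,gap=.03),off([*lev(-60.4,r=.09,gap=.05),.209]))
E
```

```text
[ 0.5279603 -0.2365192] [-211.3 -354.1    0. ]
```

```bash
python3 -m crank '[{"grip":1,"offset":[-211,-354,0],"angular":[0,0,0]},{"grip":1,"offset":[-211,-354,0],"angular":[0,0,0]},{"grip":1,"offset":[-211,-354,0],"angular":[0,0,0]},{"grip":1,"offset":[-211,-354,0],"angular":[0,0,0]},{"grip":1,"offset":[-211,-354,0],"angular":[0,0,0]},{"grip":1,"offset":[-211,-354,0],"angular":[0,0,0]},{"grip":1,"offset":[-211,-354,0],"angular":[0,0,0]},{"grip":1,"offset":[-211,-354,0],"angular":[0,0,0]},{"grip":1,"offset":[-211,-354,0],"angular":[0,0,0]},{"grip":1,"offset":[-211,-354,0],"angular":[0,0,0]}]' | head -2;  python3 -m crank '[{"grip":1,"offset":[0,0,0],"angular":[0,0,0]},{"grip":1,"offset":[0,0,0],"angular":[0,0,0]}]'; python3 - <<'E'
from h import *
for g in(.05,.01,0): print(off([*lev(-60.4,r=.09,gap=g),.06]))
E
```

```text
t: 15.05
tcp_pos: [0.5096, -0.2494, 0.2088]
t: 15.25
tcp_pos: [0.5096, -0.244, 0.2089]
tool_rot: [0.209, 0.978, 0.001, -0.001]
force: [-0.1, 0.2, 0.3]
finger_gap: -0.001
[ -2.2  -1.9 148.9]
[-25.8  30.3 148.8]
[-31.8  38.3 148.8]
```

```bash
python3 -m crank '[{"grip":1,"offset":[0,0,40],"angular":[0,0,0]},{"grip":1,"offset":[0,0,80],"angular":[0,0,0]},{"grip":1,"offset":[0,0,120],"angular":[0,0,0]},{"grip":1,"offset":[0,0,147],"angular":[0,0,0]},{"grip":1,"offset":[0,0,147],"angular":[0,0,0]},{"grip":1,"offset":[-14,16,147],"angular":[0,0,0]},{"grip":1,"offset":[-24,29,147],"angular":[0,0,0]},{"grip":1,"offset":[-24,29,147],"angular":[0,0,0]},{"grip":1,"offset":[-24,29,147],"angular":[0,0,0]}]'; python3 -m crank '[{"grip":1,"offset":[-1.6,2,0],"angular":[0,0,0]},{"grip":1,"offset":[-3.2,4,0],"angular":[0,0,0]},{"grip":1,"offset":[-3.2,4,0],"angular":[0,0,0]}]'; python3 -c "
from h import *
print(off([*lev(-60.4,r=.09),.06]))"
```

```text
t: 16.15
tcp_pos: [0.5448, -0.2284, 0.0632]
tool_rot: [0.208, 0.978, -0.0, 0.001]
force: [-0.6, 0.4, -0.2]
finger_gap: -0.0
t: 16.45
tcp_pos: [0.5487, -0.2267, 0.0622]
tool_rot: [0.209, 0.978, -0.0, 0.0]
force: [0.0, 0.4, -0.2]
finger_gap: 0.002
[-2.8  6.8  2.2]
```

```bash
for i in 1 2; do python3 -m crank '[{"grip":1,"offset":[-1.2,1.6,0],"angular":[0,0,0]},{"grip":1,"offset":[-1.2,1.6,0],"angular":[0,0,0]}]'; done
```

```text
t: 16.65
tcp_pos: [0.5506, -0.2257, 0.062]
tool_rot: [0.209, 0.978, 0.0, 0.0]
force: [0.2, 0.8, -0.8]
finger_gap: 0.001
t: 16.85
tcp_pos: [0.5524, -0.2246, 0.062]
tool_rot: [0.209, 0.978, 0.0, 0.0]
force: [0.1, 0.3, -0.9]
finger_gap: -0.001
```

```bash
python3 -m crank '[{"grip":1,"offset":[-0.6,0.8,0],"angular":[0,0,0]},{"grip":1,"offset":[-1.2,1.6,0],"angular":[0,0,0]},{"grip":1,"offset":[-1.2,1.6,0],"angular":[0,0,0]}]'; python3 -c "
from h import *
print(off([*lev(-60.4,r=.09),.06]),off([*lev(-55,r=.09),.06]))"
```

```text
t: 17.15
tcp_pos: [0.5542, -0.2236, 0.062]
tool_rot: [0.209, 0.978, 0.0, 0.0]
force: [-0.8, 0.6, 0.3]
finger_gap: -0.003
[0.9 1.7 2. ] [-5.8  7.5  2. ]
```

```bash
for i in 1 2; do python3 -m crank '[{"grip":1,"offset":[-1.0,1.3,0],"angular":[0,0,0]},{"grip":1,"offset":[-1.0,1.3,0],"angular":[0,0,0]}]'|sed -n '2p;4p'; done
```

```text
tcp_pos: [0.5557, -0.2228, 0.0621]
force: [-0.6, -0.3, -0.4]
tcp_pos: [0.5571, -0.2221, 0.062]
force: [0.2, 1.1, 0.1]
```

```bash
for i in 1 ; do python3 -m crank '[{"grip":1,"offset":[-1.0,1.3,0],"angular":[0,0,0]},{"grip":1,"offset":[-1.0,1.3,0],"angular":[0,0,0]}]'|sed -n '2p;4p'; done; python3 look.py 10
```

```text
tcp_pos: [0.5585, -0.2213, 0.0621]
force: [0.8, -0.0, 0.7]
```

View pics/a10scene.png

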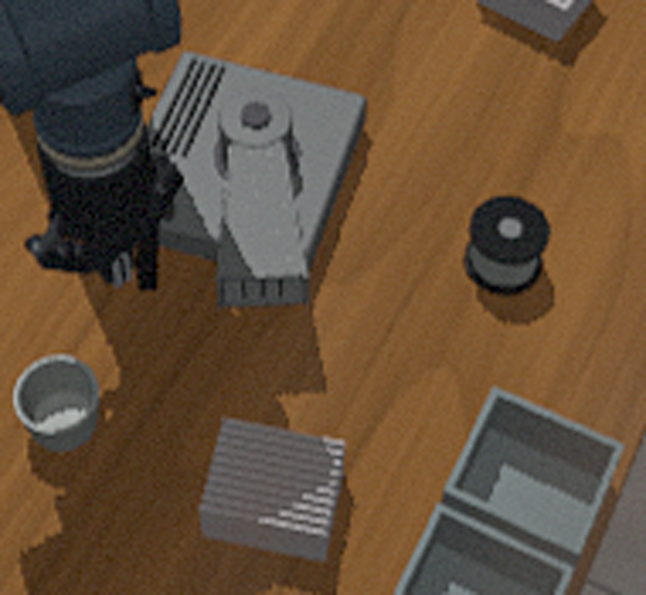

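```bash
for i in 1 2; do python3 -m crank '[{"grip":1,"offset":[-1.0,1.3,0],"angular":[0,0,0]},{"grip":1,"offset":[-1.0,1.3,0],"angular":[0,0,0]}]'|sed -n '2p;4p'; done
```

```text
tcp_pos: [0.5594, -0.2206, 0.0619]
force: [-1.7, -1.6, 0.1]
tcp_pos: [0.5599, -0.2203, 0.0619]
force: [-3.3, -3.6, 0.6]
```

```bash
for i in 1 2 ; do python3 -m crank '[{"grip":1,"offset":[-1.0,1.3,0],"angular":[0,0,0]},{"grip":1,"offset":[-1.0,1.3,0],"angular":[0,0,0]}]'|sed -n '2p;4p'; done
```

```text
tcp_pos: [0.5602, -0.22, 0.0618]
force: [-7.8, -6.1, 2.6]
tcp_pos: [0.5605, -0.2198, 0.0618]
force: [-10.2, -7.9, 2.6]
```

13 N at the tip (about 1 N moves it) and it stands still, so it is on the hard stop. Backing off and doing the last check.

```bash
python3 -m crank '[{"grip":1,"offset":[6,-8,0],"angular":[0,0,0]},{"grip":1,"offset":[28,-26,0],"angular":[0,0,0]},{"grip":1,"offset":[55,-35,0],"angular":[0,0,0]},{"grip":1,"offset":[75,-40,-20],"angular":[0,0,0]},{"grip":1,"offset":[80,-40,-65],"angular":[0,0,0]},{"grip":1,"offset":[85,-35,-110],"angular":[0,0,0]},{"grip":1,"offset":[110,0,-130],"angular":[0,0,0]},{"grip":1,"offset":[130,40,-150],"angular":[0,0,0]},{"grip":1,"offset":[150,80,-150],"angular":[0,0,0]},{"grip":1,"offset":[170,120,-150],"angular":[0,0,0]}]'; python3 -m crank '[{"grip":1,"offset":[20,45,0],"angular":[0,0,0]},{"grip":1,"offset":[40,90,0],"angular":[0,0,0]},{"grip":1,"offset":[60,135,0],"angular":[0,0,0]},{"grip":1,"offset":[75,180,0],"angular":[0,0,0]},{"grip":1,"offset":[75,220,0],"angular":[0,0,0]},{"grip":1,"offset":[75,260,0],"angular":[0,0,0]},{"grip":1,"offset":[75,260,0],"angular":[0,0,0]},{"grip":1,"offset":[75,260,0],"angular":[0,0,0]}]'; python3 look.py 11
```

```text
t: 19.65
tcp_pos: [0.4586, -0.0377, 0.2133]
tool_rot: [0.21, 0.978, 0.0, 0.002]
force: [0.7, 0.8, -0.0]
finger_gap: -0.0
t: 20.45
tcp_pos: [0.4954, 0.2295, 0.2118]
tool_rot: [0.208, 0.978, 0.0, -0.0]
force: [-0.1, 0.5, -0.3]
finger_gap: -0.002
```

View pics/a11top.png

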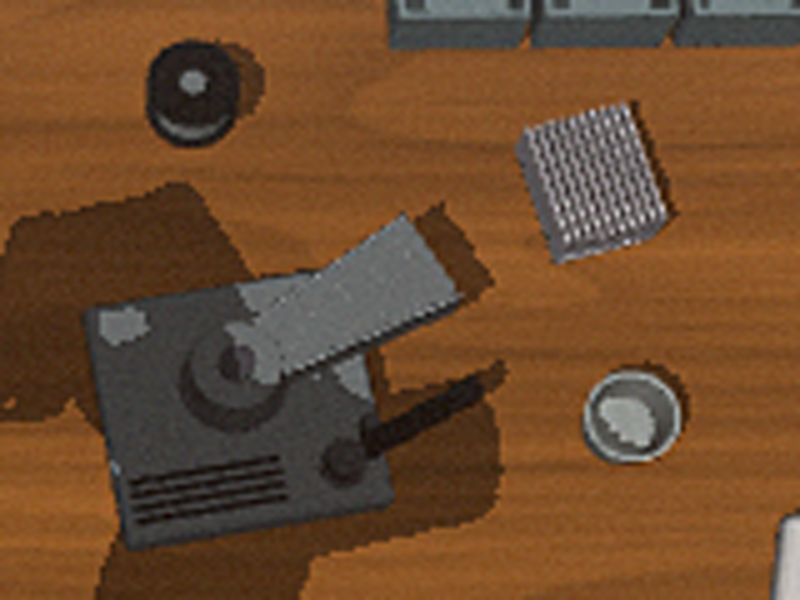

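View pics/a11scene.png

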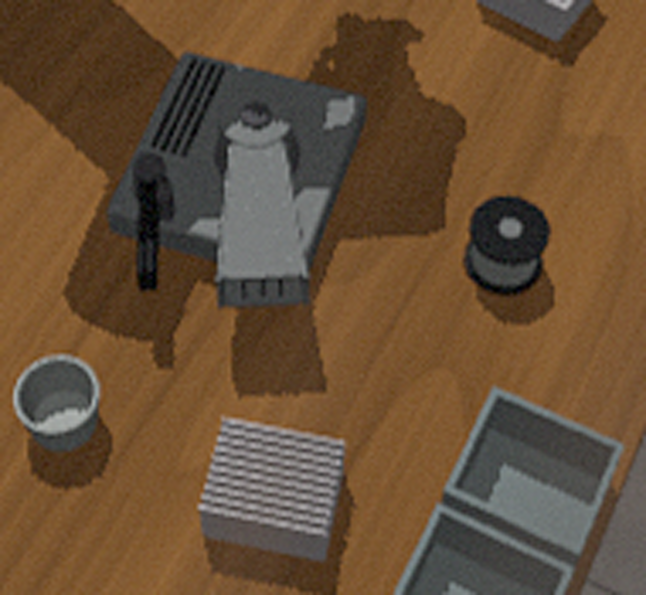

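Nothing changed: mouth corners at (404,215) and (461,297) in the top crop, lever against its post, and the box and heat sink corners in place. The robot is clear, so I'm handing in.

```bash
python3 -c "
from station import manip
print(manip.sign_off())"
```

```text
the job is handed in; nothing more can be done
None
```

I aimed the nozzle at the heat sink first, then pushed the damper lever over to its stop, and handed the job in at about 20.5 s with the robot touching nothing. I only pushed, with the fingers shut.

- **Nozzle:** I pushed it clockwise on its left wall. After the lever push it points at about -59.5° in the top view and -60.1° in the scene view. The bearing to the middle of the heat sink is -59.3° to -59.4°, so the aim is within about 0.1–0.8°.
- **Lever:** It would not move at two places along the bar, under 9 N and then 13 N, where about 1 N should move it. In the pictures the bar lies against the stop post.
- **Disagreement:** The pictures show the lever swinging about 0.72–0.74 rad, not the nominal 0.87. I put this down to a starting angle slightly above 0 plus measuring error, because both pushes met a hard stop.
- **Surroundings:** The heat sink and tin matched their starting positions to the pixel in the check after the lever push. The extractor box match was weaker because the arm's shadow lay across it. By eye, its corners and the solder reel are where they started. I did not check the other objects on the bench separately after the pushes.

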